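# Unload the seasoning caddy onto the serving line

## Task

First lift the steel hold-down bar out of the caddy's two brackets and lay it, grip upwards, lengthwise along the middle of the blue board, leaving the shakers in the caddy meanwhile. Then move the three shakers to the serving line, so that each stands upright, fully down inside the holder of its own lid colour. Never tip a shaker over, leave the sauce bottle and the purple bowl where they are, and let go of everything at the end.

Things in the scene. Friction and masses are not known exactly. Their poses are not given: they have to be found in the camera images.
- bar_grip (a point): Centre of the black grip (18 mm thick, 60 long, 30 high) on the middle of the steel hold-down bar (300 mm long, along its y; 22 wide, 12 high; z up), 27 mm above the bar's underside. The bar lies 4 mm above the shakers' lids in 30 mm wide open-topped slots of two fixed brackets, 135 mm either side of its middle, reaching 18 mm above its underside (112 mm above the table).
- shaker_red_mid (a point): Middle (half-way up) of the round steel seasoning shaker with the red lid, 46 mm in diameter and 85 mm high, standing upright (z up) in a pocket of the fixed grey caddy at the start, about 0.16 kg. The caddy's row of three pockets runs along the hold-down bar, under it, 75 mm apart; its low walls are 14 mm high, the outer ones 74 mm apart over all.
- shaker_yellow_mid (a point): Middle (half-way up) of the round steel seasoning shaker with the yellow lid, 46 mm in diameter and 85 mm high, standing upright (z up) in a pocket of the fixed grey caddy at the start, about 0.16 kg. The caddy's row of three pockets runs along the hold-down bar, under it, 75 mm apart; its low walls are 14 mm high, the outer ones 74 mm apart over all.
- shaker_green_mid (a point): Middle (half-way up) of the round steel seasoning shaker with the green lid, 46 mm in diameter and 85 mm high, standing upright (z up) in a pocket of the fixed grey caddy at the start, about 0.16 kg. The caddy's row of three pockets runs along the hold-down bar, under it, 75 mm apart; its low walls are 14 mm high, the outer ones 74 mm apart over all.
- holder_red: Fixed red round holder on the black serving-line strip: a shallow cup with 64 mm inner and 72 mm outer diameter and 12 mm height. Origin at the centre of its underside; its inner floor is 4 mm above that. The three holders stand in a row, about 80 mm apart; the row runs along the holder's y axis, z up.
- holder_yellow: Fixed yellow round holder on the black serving-line strip: a shallow cup with 64 mm inner and 72 mm outer diameter and 12 mm height. Origin at the centre of its underside; its inner floor is 4 mm above that. The three holders stand in a row, about 80 mm apart; the row runs along the holder's y axis, z up.
- holder_green: Fixed green round holder on the black serving-line strip: a shallow cup with 64 mm inner and 72 mm outer diameter and 12 mm height. Origin at the centre of its underside; its inner floor is 4 mm above that. The three holders stand in a row, about 80 mm apart; the row runs along the holder's y axis, z up.
- board: Fixed blue chopping board, 340 mm long along its y axis, 110 mm wide along x, 12 mm thick. Origin at the centre of its underside, z up.
- sauce: Pale grey-white sauce bottle with an orange cap, 52 mm in diameter, 105 mm high, on the robot's side of the caddy, a bystander. Origin at the centre of its underside.
- bowl: Small purple bowl, 90 mm across and 40 mm high, on the robot's side of the serving-line strip, a bystander. Origin at the centre of its underside.

How it is judged:
By the outcome, as a careful person would: the job done as asked, in the order asked, and still so for the second after the job is handed in, with the robot touching nothing.
It also fails if it takes over 128 s, if anything falls off the work surface, if the arm or the gripper's body presses on something with over 40 N, if the wrist force passes 120 N, or if a joint passes its speed limit or range.

## Robot

A 6-joint arm with a two-finger parallel gripper is mounted at the origin on the work surface. World frame = base frame: x ahead of the robot, y to its left, z up, the work surface at z = 0. Lengths are in m, angles in degrees, forces in N, time in s.
With the tool pointing down it reaches from about 0.4 to 0.825 m from the base axis. Payload 7 kg.
Tool frame: the origin (TCP) lies on the centre line of the jaws, within the pads' length; the fingertips stand 19 mm ahead of it and the grasp point (between the pads) is the TCP; z points along the fingers, y is the line along which they close (so a half turn about z gives the same grasp; the last joint's range is limited). The gripper opens to 88 mm and grips with 3 to 60 N. Pads are 19 mm wide; open, the fingers measure 130 mm over their backs; the gripper's body (78 mm by 193 mm) begins 47 mm behind the grasp point.
Start: joints at [-56.946, 20.546, 0.682, 0, -70.136, -16.507], TCP at [0.192, -0.647, 0.219] pointing down, gripper open.
Joint ranges: [-176.03, 176.03], [-82.01, 121.73], [-58.28, 71.71], [-173.87, 95.51], [-174.79, -0.11], [-173.66, 173.66]. Speed limits (degrees/s): [136.94, 136.94, 172.46, 180, 180, 180].

## Interface

Orientations are given as [roll, pitch, yaw] about the fixed x, y, z axes, in that order (R = Rz(yaw) Ry(pitch) Rx(roll)).
In Python, from plant import get_state, capture, close_job gives the robot as it stands.
- The arm moves only by the tool apply_moves, never from a script. Its argument "targets" is a list of rows, each a list of 7 numbers: the opening, from 0 (shut) to 1 (fully open), then the shift along the tool's x, y, z normalised to -1 to 1, where 1 is 1000 mm, then the turn, a rotation vector about the tool's x, y, z normalised to -1 to 1, where 1 is 90 degrees. In form: [[claw, tx, ty, tz, ax, ay, az], ...]. A call has 1 to 20 rows; each row shifts and turns the commanded pose from where the row before left it, along the tool's axes as they then stand; what a row does not reach is not made up. A row lasts 1/12 s, in which the tool goes at most 41.7 mm and 7.16 degrees, less where a joint would pass 70% of its speed; a pose out of reach is approached as far as the arm can. A call with a number of a shift or a turn outside -1 to 1 is refused whole. A call with a gripper value outside its range is refused whole. The fingers move at their own pace and stop on an object; "newtons" is the grip in N (left out, the last holds). Time passes only in rows, so rows that do not move let the fingers close. It gives the time, the measured TCP pose, the force, the opening and the grip force at its end, in the units of the state.
- get_state(): the state, without advancing time (a new reading comes with each control period).
- capture(name): name is "side" or "top"; returns a dict with "frame" (400x640x3 uint8, red, green, blue), "range_z" (400x640 float32, m along the optical axis (not along the pixel's ray), 0 where there is no reading), "camera_matrix" (3x3 intrinsics, pixels), "T" (4x4, takes a point from camera to world coordinates). Camera axes: x right, y down, z forward; pixel columns grow to the right and rows downward; lengths in m; the calibration is good to about 2 mm. A picture is of the moment at which its call begins.
- close_job(): hands the job in; it is judged then, once.
The state is a dict: "time_s": time; "joints": joint angles; "qd": joint speeds; "joint_torque": joint torques, N m; "tcp_pos": TCP position; "eef_rot": TCP orientation; "contact_force": force on the tool from outside, world axes, zero at the start; "moment": the same for the moment, N m; "gripper_width": finger opening in m; "gripper_force": force on a finger pad.
Only numpy, scipy, OpenCV 4.12 (cv2) and the standard library are available. Lean on these libraries where they do the work, as an engineer would, in place of code of your own. Each camera call takes 0.05 s, during which the arm holds its last target. There are 200 camera calls.

## Working session

There is one attempt and no reset: what is moved stays moved. The work goes in short steps, Python scripts to look and compute and a tool call to move; the robot and the scene stay as the last step left them, time stands still between calls to the robot, and variables do not carry over. Pictures are saved under pics/ and viewed, at most 14 in all, crops included, and the job is handed in when it is done.

Besides the shell and the picture viewer there is one more tool, called after "Request:" by a JSON object that holds its "method" and its "body". apply_moves: Moves the arm, as the interface text tells. Scaled input: -1 to 1 covers 1000 mm each way for a shift and 90 degrees each way for a turn. Its arguments: {"type":"object","properties":{"targets":{"type":"array","items":{"type":"array","items":{"type":"number"}}},"newtons":{"type":"number"}},"required":["targets"]}

```bash
mkdir -p pics
cat > h.py <<'E'
import numpy as np, cv2
from plant import get_state, capture, close_job
def cap(n,f):
    c=capture(n); cv2.imwrite('pics/'+f,c['frame'][:,:,::-1]); np.savez('/tmp/'+n,**c); return c
def pts(c):
    K=c['camera_matrix'];T=c['T'];v,u=np.mgrid[:400,:640];z=c['range_z']
    P=np.stack([(u-K[0,2])/K[0,0]*z,(v-K[1,2])/K[1,1]*z,z],-1)
    return P@T[:3,:3].T+T[:3,3]
def ray(c,u,v,h):
    K=c['camera_matrix'];T=c['T'];d=T[:3,:3]@np.array([(u-K[0,2])/K[0,0],(v-K[1,2])/K[1,1],1]);o=T[:3,3]
    return o+d*(h-o[2])/d[2]
E
python3 - <<'E'
from h import *
for n in('top','side'):
    c=cap(n,n+'0.png'); print(c['T'].round(3),c['camera_matrix'])
print(get_state())
E
```

```text
[[ 0.021 -0.998  0.06   0.457]
 [-1.    -0.021  0.01   0.012]
 [-0.009 -0.06  -0.998  1.02 ]
 [ 0.     0.     0.     1.   ]] [[410.53549192   0.         325.92276054]
 [  0.         410.53549192 200.08511461]
 [  0.           0.           1.        ]]
[[-0.991 -0.057  0.124  0.368]
 [-0.135  0.572 -0.809  0.862]
 [-0.025 -0.818 -0.574  0.727]
 [ 0.     0.     0.     1.   ]] [[435.20117347   0.         324.27654292]
 [  0.         435.20117347 193.26495808]
 [  0.           0.           1.        ]]
{'time_s': 0.1, 'joints': array([-5.69474062e+01,  2.05882605e+01,  6.39353746e-01, -1.69497345e-02,
       -7.01355903e+01, -1.65074473e+01]), 'qd': array([ 0.0926395 , -0.11328219,  0.08459081, -0.01770206, -0.06796458,
       -0.04517893]), 'joint_torque': array([-9.53773269e-04, -5.84161949e+01,  2.93753189e+01,  7.01559618e+00,
        1.01743321e-02, -4.92200115e-05]), 'tcp_pos': array([ 0.19207051, -0.6466354 ,  0.21831088]), 'eef_rot': array([ 1.79914458e+02, -8.73321649e-03, -1.63460618e+02]), 'contact_force': array([0.07735519, 0.09047521, 1.04762339]), 'moment': array([-0.0004082 ,  0.04371401, -0.01831253]), 'gripper_force': 0.0, 'gripper_width': 0.08739518255639826}
```

View pics/top0.png

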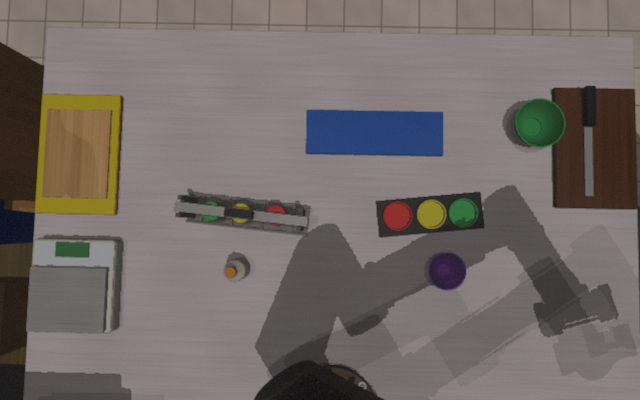

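View pics/side0.png

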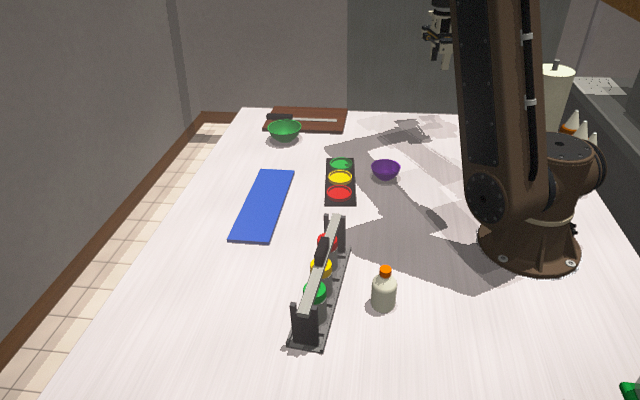

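The top view shows the bar running from (177,207) to (308,221) with its grip near (238,212). The lids are green, yellow, red from left to right. The holders are at (397,215) red, (431,213) yellow and (463,212) green, the board is centred near (374,133), the bottle is at (235,269) and the bowl at (447,271). The side view agrees with this.

```bash
cat > m.py <<'E'
from h import *
def masks(c):
    f=cv2.cvtColor(c['frame'],cv2.COLOR_RGB2HSV); H,S,V=[f[...,i].astype(int) for i in range(3)]
    return H,S,V,pts(c)
def blobs(m,mn=25):
    n,l,s,ce=cv2.connectedComponentsWithStats(m.astype(np.uint8)); return [(l==i,s[i],ce[i]) for i in range(1,n) if s[i][4]>=mn]
COL={'red':lambda H:(H<8)|(H>172),'yellow':lambda H:(H>20)&(H<34),'green':lambda H:(H>50)&(H<85)}
E
python3 - <<'E'
from m import *
for n in('top','side'):
    c=dict(np.load(f'/tmp/{n}.npz'));H,S,V,P=masks(c); print(n)
    for k,fn in list(COL.items())+[('blue',lambda H:(H>100)&(H<125)),('purple',lambda H:(H>126)&(H<160)),('orange',lambda H:(H>8)&(H<18))]:
        for m,s,ce in blobs(fn(H)&(S>120)&(V>50)):
            p=np.median(P[m],0)
            if 0.3<p[0]<0.85 and abs(p[1])<.5: 
                h=p[2]; r=cv2.minAreaRect(np.array([ray(c,u,v,h)[:2] for v,u in np.argwhere(m)],np.float32)*1000)
                print(k,s,ce.round(1),'med',p.round(3),'ray',ray(c,*ce,h).round(3),'rect',np.round(r[0],1),np.round(r[1],1),round(r[2],1))
    # bar: height 0.10-0.108 region
    Z=P[...,2]; m=(Z>.097)&(Z<.112)&(P[...,0]>.3)&(P[...,0]<.6)&(P[...,1]>-.05)&(P[...,1]<.45)&(S<60)
    for lo,hi,q in((.1,.112,'bar'),(.114,.14,'grip')):
        m=(Z>lo)&(Z<hi)&(P[...,0]>.38)&(P[...,0]<.55)&(P[...,1]>-.0)&(P[...,1]<.42)
        if q=='bar': m&=V>90
        r=cv2.minAreaRect(P[m][:,:2].astype(np.float32)*1000); print(q,m.sum(),P[m].mean(0).round(4),np.median(P[m],0).round(4),np.round(r[0],1),np.round(r[1],1),r[2])
    a=P[150:260,160:320]if n=='top' else P[210:350,280:360]
    print('table z',np.median(P[230:300,100:200][...,2]) if n=='top' else np.median(P[250:300,150:220][...,2]))
E
python3 -c "
import cv2;a=cv2.imread('pics/top0.png')[180:290,160:330];b=cv2.resize(a,None,fx=4,fy=4,interpolation=2);cv2.imwrite('pics/crop0.png',b)"
```

```text
top
red [383 201  30  30 707] [397.4 215.6] med [ 0.482 -0.153  0.01 ] ray [ 0.483 -0.153  0.01 ] rect [ 483.  -153.5] [71.1 71.2] 1.2
red [267 205  19   9 112] [276. 209.] med [0.49  0.135 0.089] ray [0.49  0.135 0.089] rect [491.  134.2] [41.8 16.6] 84.1
yellow [416 199  31  30 718] [431.1 213.7] med [ 0.489 -0.236  0.01 ] ray [ 0.489 -0.236  0.01 ] rect [ 489.6 -235.6] [71.1 73.5] 1.2
yellow [233 203  17   7  74] [241.3 205.9] med [0.495 0.214 0.089] ray [0.495 0.214 0.089] rect [495.8 214.2] [36.5 12.8] 84.9
yellow [233 218  15   5  46] [239.7 220.2] med [0.463 0.216 0.09 ] ray [0.463 0.217 0.09 ] rect [462.2 216.2] [32.2  8.1] 84.1
green [ 515   99   50   48 1498] [537.6 122. ] med [ 0.72  -0.494  0.016] ray [ 0.72  -0.495  0.016] rect [ 720.6 -499.6] [116.6 120.8] 8.8
green [449 199  28  24 495] [461.7 210.3] med [ 0.499 -0.31   0.01 ] ray [ 0.499 -0.311  0.01 ] rect [ 498.6 -312.8] [56.5 66.4] 1.2
green [203 215  15   6  53] [209.7 217.3] med [0.468 0.284 0.09 ] ray [0.468 0.285 0.09 ] rect [467.  284.7] [32.2  9.9] 85.5
blue [ 306  110  137   46 5860] [374.5 132.4] med [ 0.68
[... 1529 characters left out ...]
.469 0.294 0.088] ray [0.468 0.294 0.088] rect [466.6 292.7] [54.6 17.1] 85.0
blue [ 227  169   67   73 2765] [261.8 206.1] med [ 0.687 -0.067  0.011] ray [ 0.687 -0.07   0.011] rect [687.5 -94.9] [108.5 337.3] 0.1
purple [374 160  26  15 275] [386.8 166.9] med [ 0.348 -0.294  0.021] ray [ 0.348 -0.293  0.021] rect [ 349. -294.] [76.9 83.3] 2.4
orange [380 265  12  13 128] [385. 271.] med [0.347 0.235 0.103] ray [0.347 0.235 0.103] rect [345.8 235. ] [21.8 34.1] 1.8
bar 967 [0.4786 0.2392 0.1052] [0.4792 0.269  0.105 ] [478.5 210.8] [301.7  49.5] 84.62660217285156
grip 285 [0.4758 0.2188 0.1305] [0.4756 0.221  0.134 ] [476.5 211.5] [61.6 18.3] 84.07609558105469
table z -0.0009318383108301576
```

View pics/crop0.png

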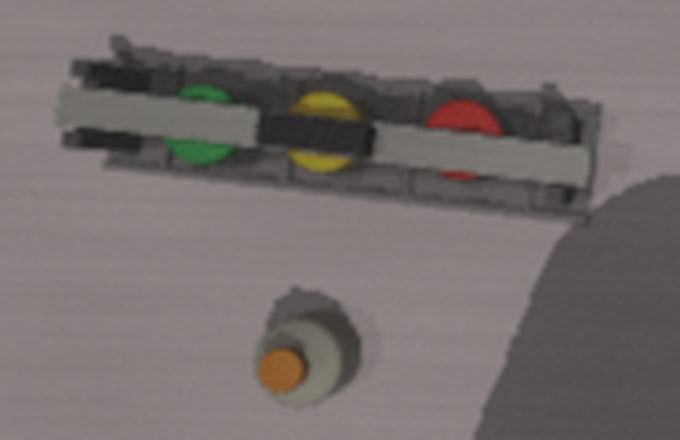

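The crop shows the bar on top of the lids at a slight angle (about −5.9° yaw), with the grip over the yellow lid. The grip centre is at about (0.4765, 0.2115) with its top at z ≈ 0.136, which matches the expected height. I'll turn the tool and start the approach.

Request:
{"method": "apply_moves", "body": {"targets": [[1,0,0,0,0,0,-0.04],[1,0,0,0,0,0,-0.07],[1,0,0,0,0,0,-0.07],[1,0,0,0,0,0,-0.07],[1,0,0,0,0,0,-0.07],[1,0,0,0,0,0,-0.07],[1,0,0,0,0,0,-0.07],[1,0,0,0,0,0,-0.07],[1,0,0,0,0,0,-0.07],[1,0,0,0,0,0,-0.07],[1,0,0,0,0,0,-0.06],[1,0,0,0,0,0,-0.02],[1,-0.02,-0.015,0,0,0,0],[1,-0.025,-0.02,0,0,0,0],[1,-0.025,-0.02,0,0,0,0],[1,-0.025,-0.02,0,0,0,0],[1,-0.025,-0.02,0,0,0,0],[1,-0.025,-0.02,0,0,0,0],[1,-0.025,-0.02,0,0,0,0],[1,-0.025,-0.02,0,0,0,0]], "newtons": 40}}

```text
time_s: 1.77
tcp_pos: [0.3673, -0.4677, 0.2189]
eef_rot: [180.0, 0.0, -96.0]
contact_force: [1.0, -0.4, -0.0]
gripper_width: 0.0876
gripper_force: 0.0
```

```bash
cat > d.py <<'E'
# d.py x y z yaw : tool-frame delta to target (m; turn in units of 90 deg)
import sys
from h import *
from scipy.spatial.transform import Rotation as R
x,y,z,yaw=map(float,sys.argv[1:5]); s=get_state()
A=R.from_euler('xyz',s['eef_rot'],degrees=True); B=R.from_euler('xyz',[180,0,yaw],degrees=True)
print('t',s['time_s'],'pos',s['tcp_pos'].round(4),'rpy',s['eef_rot'].round(2),'F',s['contact_force'].round(1),'w',round(s['gripper_width'],4),round(s['gripper_force'],1),'j',s['joints'].round(0))
print('tool delta',A.inv().apply(np.array([x,y,z])-s['tcp_pos']).round(4),'turn/90',((A.inv()*B).as_rotvec(degrees=True)/90).round(4))
E
python3 d.py 0.4765 0.2115 0.200 -95.9
```

```text
t 1.7667 pos [ 0.3673 -0.4677  0.2189] rpy [ 1.7998e+02  2.0000e-02 -9.5960e+01] F [ 1.  -0.4 -0. ] w 0.0876 0.0 j [-33.  13. -10.  -0. -67.  27.]
tool delta [-0.6869 -0.0381  0.0191] turn/90 [ 0.0003  0.0002 -0.0006]
```

Request:
{"method": "apply_moves", "body": {"targets": [[1,-0.03,-0.015,0,0,0,0],[1,-0.035,-0.015,0,0,0,0],[1,-0.035,-0.01,0,0,0,0],[1,-0.035,0,0,0,0,0],[1,-0.035,0,0,0,0,0],[1,-0.035,0,0,0,0,0],[1,-0.035,0,0,0,0,0],[1,-0.035,0,0,0,0,0],[1,-0.035,0,0,0,0,0],[1,-0.035,0,0,0,0,0],[1,-0.035,0,0,0,0,0],[1,-0.035,0,0,0,0,0],[1,-0.035,0,0,0,0,0],[1,-0.035,0,0,0,0,0],[1,-0.035,0,0,0,0,0],[1,-0.035,0,0,0,0,0],[1,-0.035,0,0,0,0,0],[1,-0.03,0,0,0,0,0],[1,-0.02,0,0,0,0,0],[1,0,0,0,0,0,0]]}}

```text
time_s: 3.43
tcp_pos: [0.4731, 0.1665, 0.2187]
eef_rot: [180.0, -0.0, -95.8]
contact_force: [-0.0, 0.2, -0.0]
gripper_width: 0.088
gripper_force: 0.0
```

```bash
python3 d.py 0.4765 0.2115 0.131 -95.9
python3 - <<'E'
from m import *
c=cap('side','side1.png')
E
```

```text
t 3.4333 pos [0.4731 0.1665 0.2187] rpy [ 1.7999e+02 -1.0000e-02 -9.5790e+01] F [-0.   0.2 -0. ] w 0.088 0.0 j [ 42.   4. -21.  -0. -65. -48.]
tool delta [-0.0452  0.0011  0.0877] turn/90 [ 0.0001 -0.0001  0.0012]
```

Request:
{"method": "apply_moves", "body": {"targets": [[1,-0.015,0,0,0,0,0],[1,-0.02,0.001,0,0,0,0.001],[1,-0.01,0,0,0,0,0],[1,0,0,0.01,0,0,0],[1,0,0,0.02,0,0,0],[1,0,0,0.02,0,0,0],[1,0,0,0.02,0,0,0],[1,0,0,0.012,0,0,0],[1,0,0,0.005,0,0,0],[1,0,0,0,0,0,0],[1,0,0,0,0,0,0]]}}

```text
time_s: 4.4
tcp_pos: [0.4766, 0.2077, 0.1324]
eef_rot: [-180.0, -0.0, -96.1]
contact_force: [-0.1, 0.3, -0.2]
gripper_width: 0.0876
gripper_force: 0.0
```

```bash
python3 d.py 0.4765 0.2115 0.131 -95.9
python3 - <<'E'
from m import *
c=cap('side','side2.png')
cv2.imwrite('pics/side2c.png',cv2.resize(c['frame'][150:360,250:440,::-1],None,fx=2.8,fy=2.8,interpolation=2))
E
```

```text
t 4.4 pos [0.4766 0.2077 0.1324] rpy [-1.7999e+02 -1.0000e-02 -9.6050e+01] F [-0.1  0.3 -0.2] w 0.0876 0.0 j [ 45.  10. -26.   0. -54. -51.]
tool delta [-0.0037  0.0005  0.0014] turn/90 [-0.0001 -0.0002 -0.0017]
```

View pics/side2c.png

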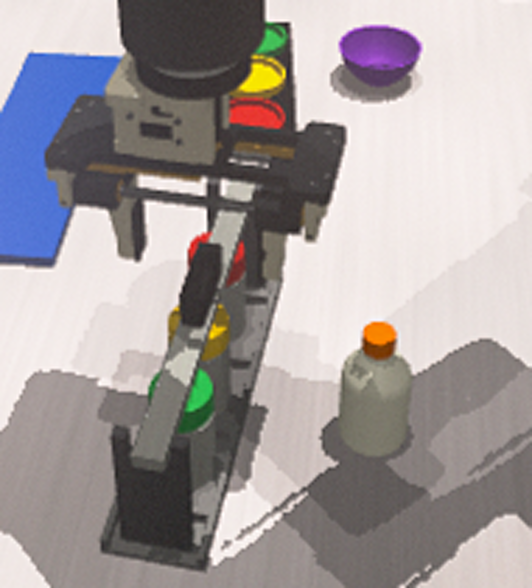

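Run:
```python
from m import *
c=dict(np.load('/tmp/side.npz'))
Ti=np.linalg.inv(c['T'])
def pr(p):
    q=c['camera_matrix']@(Ti@np.r_[p,1])[:3]; return (q[:2]/q[2])
for p in([.4766,.2077,.113],[.4766+.044,.2077,.113],[.4766-.044,.2077,.113],[.4766,.2115,.136]): 
    q=pr(p); print(p,q.round(1),'crop',((q-[250,150])*2.8).round(0))
P=pts(c)
Z=P[...,2]
for x0,x1 in((.505,.56),(.40,.445)):
    m=(Z>.111)&(Z<.16)&(P[...,0]>x0)&(P[...,0]<x1)&(P[...,1]>.05)&(P[...,1]<.4)
    q=P[m]; print(m.sum(),q.min(0).round(3),q.max(0).round(3),np.median(q,0).round(3))
g=(Z>.125)&(Z<.14)&(P[...,0]>.46)&(P[...,0]<.495)&(P[...,1]>.12)&(P[...,1]<.3)
print('grip',P[g].min(0),P[g].max(0),np.median(P[g],0))
c=cap('top','top2.png')
```

```text
[0.4766, 0.2077, 0.113] [322.  252.8] crop [202. 288.]
[0.5206000000000001, 0.2077, 0.113] [301.  251.2] crop [143. 283.]
[0.43260000000000004, 0.2077, 0.113] [343.3 254.4] crop [261. 292.]
[0.4766, 0.2115, 0.136] [321.4 245.7] crop [200. 268.]
95 [0.507 0.193 0.111] [0.537 0.352 0.16 ] [0.524 0.212 0.149]
72 [0.417 0.209 0.14 ] [0.434 0.227 0.16 ] [0.426 0.223 0.151]
grip [0.46573037 0.17935154 0.12509752] [0.48815661 0.24396305 0.13780239] [0.47576555 0.21734363 0.13439604]
```

View pics/top2.png

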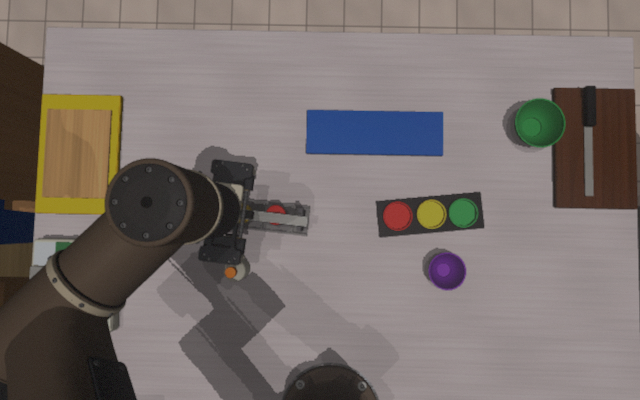

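Run:
```python
from m import *
c=dict(np.load('/tmp/side.npz')); P=pts(c)
for u in (296,297,298,343,345,347,349,351):
    print(u,[(v,*P[v,u].round(3)) for v in range(222,262,3)])
d=c['range_z'][200:280,270:370]; g=np.clip((d-.65)/.5*255,0,255).astype(np.uint8)
a=cv2.applyColorMap(g,2); b=c['frame'][200:280,270:370,::-1]
cv2.imwrite('pics/dz.png',cv2.resize(np.hstack([b,a]),None,fx=4,fy=4,interpolation=0))
```

```text
296 [(222, np.float64(0.525), np.float64(0.213), np.float64(0.194)), (225, np.float64(0.525), np.float64(0.214), np.float64(0.187)), (228, np.float64(0.526), np.float64(0.213), np.float64(0.179)), (231, np.float64(0.526), np.float64(0.213), np.float64(0.171)), (234, np.float64(0.528), np.float64(0.208), np.float64(0.159)), (237, np.float64(0.527), np.float64(0.214), np.float64(0.157)), (240, np.float64(0.528), np.float64(0.213), np.float64(0.148)), (243, np.float64(0.567), np.float64(0.059), np.float64(0.0)), (246, np.float64(0.565), np.float64(0.066), np.float64(-0.003)), (249, np.float64(0.564), np.float64(0.076), np.float64(-0.005)), (252, np.float64(0.368), np.float64(0.862), np.float64(0.727)), (255, np.float64(0.559), np.float64(0.1), np.float64(-0.002)), (258, np.float64(0.557), np.float64(0.112), np.float64(-0.0)), (261, np.float64(0.555), np.float64(0.121), np.float64(-0.001))]
297 [(222, np.float64(0.525), np.float64(0.206), np.float64(0.189)), (225, np.float64(0.524), np.float64(0.209), np.float64(0.183)), (228, np.float64(0.524), np.float64(0.213), np.float64(0.179)), (23
[... 5387 characters left out ...]
31, np.float64(0.414), np.float64(0.253), np.float64(0.214)), (234, np.float64(0.416), np.float64(0.226), np.float64(0.185)), (237, np.float64(0.416), np.float64(0.227), np.float64(0.178)), (240, np.float64(0.417), np.float64(0.212), np.float64(0.157)), (243, np.float64(0.417), np.float64(0.209), np.float64(0.146)), (246, np.float64(0.429), np.float64(0.055), np.float64(-0.0)), (249, np.float64(0.428), np.float64(0.066), np.float64(-0.0)), (252, np.float64(0.427), np.float64(0.076), np.float64(-0.001)), (255, np.float64(0.426), np.float64(0.086), np.float64(-0.001)), (258, np.float64(0.425), np.float64(0.099), np.float64(0.001)), (261, np.float64(0.424), np.float64(0.108), np.float64(-0.0))]
```

View pics/dz.png

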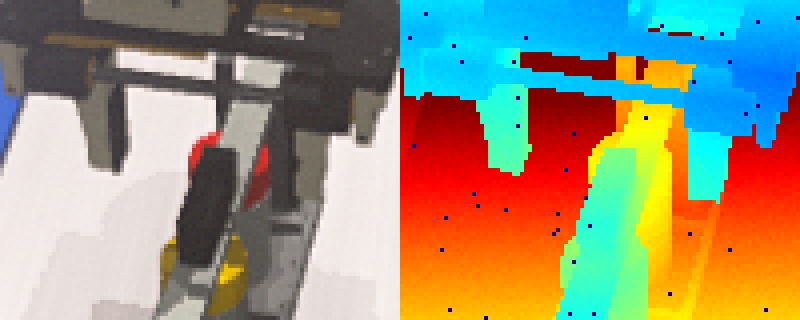

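The depth shows fingertips at z ≈ 0.139, where the stated geometry puts them at 0.113. The finger linkage may extend as it closes, so I'll close partway here and look again. This is safe because the tips are above the grip.

Request:
{"method": "apply_moves", "body": {"targets": [[0.4,-0.003,0,0,0,0,0],[0.4,0,0,0,0,0,0],[0.4,0,0,0,0,0,0],[0.4,0,0,0,0,0,0],[0.4,0,0,0,0,0,0],[0.4,0,0,0,0,0,0],[0.4,0,0,0,0,0,0]], "newtons": 40}}

```text
time_s: 5.08
tcp_pos: [0.4767, 0.2111, 0.1322]
eef_rot: [-180.0, -0.0, -96.0]
contact_force: [0.2, -0.5, 0.5]
gripper_width: 0.0465
gripper_force: 0.0
```

```bash
python3 d.py 0.4765 0.2115 0.131 -95.9
python3 - <<'E'
from m import *
c=cap('side','side3.png');P=pts(c)
d=c['range_z'][200:280,270:370]; g=np.clip((d-.65)/.5*255,0,255).astype(np.uint8)
a=cv2.applyColorMap(g,2); b=c['frame'][200:280,270:370,::-1]
cv2.imwrite('pics/dz3.png',cv2.resize(np.hstack([b,a]),None,fx=4,fy=4,interpolation=0))
for x0,x1 in((.49,.53),(.43,.463)):
  m=(P[...,2]>.09)&(P[...,2]<.18)&(P[...,0]>x0)&(P[...,0]<x1)&(P[...,1]>.17)&(P[...,1]<.24);q=P[m]
  print(m.sum(),q.min(0).round(3),q.max(0).round(3))
E
```

```text
t 5.0833 pos [0.4767 0.2111 0.1322] rpy [-180.     -0.    -96.04] F [ 0.2 -0.5  0.5] w 0.0465 0.0 j [ 45.  11. -26.   0. -54. -52.]
tool delta [-0.0004  0.0003  0.0012] turn/90 [-0.     -0.     -0.0015]
171 [0.49  0.199 0.09 ] [0.519 0.231 0.18 ]
148 [0.435 0.172 0.09 ] [0.463 0.228 0.18 ]
```

View pics/dz3.png

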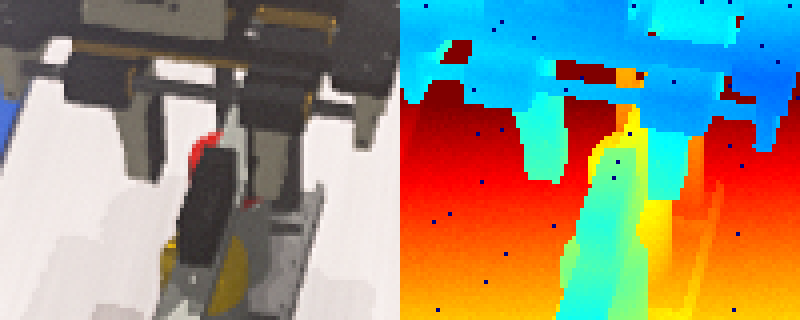

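The image shows the fingers as parallel sliders that don't extend, so the real tips sit about 26 mm higher than the stated numbers imply. Laterally they straddle the grip correctly. I'll descend 24 mm and recheck.

Request:
{"method": "apply_moves", "body": {"targets": [[0.4,0,0,0.006,0,0,0],[0.4,0,0,0.006,0,0,0],[0.4,0,0,0.006,0,0,0],[0.4,0,0,0.006,0,0,0],[0.4,0,0,0,0,0,0],[0.4,0,0,0,0,0,0]]}}

```text
time_s: 5.63
tcp_pos: [0.4765, 0.2108, 0.1075]
eef_rot: [179.9, -0.1, -96.0]
contact_force: [-0.1, 0.1, 0.6]
gripper_width: 0.0352
gripper_force: 0.0
```

```bash
python3 d.py 0.4765 0.2115 0.108 -95.9
python3 - <<'E'
from m import *
c=cap('side','side4.png');P=pts(c)
cv2.imwrite('pics/dz4.png',cv2.resize(c['frame'][200:280,270:370,::-1],None,fx=5,fy=5,interpolation=0))
for u in (304,306,308,334,336,338): print(u,[(v,*map(float,P[v,u].round(3))) for v in range(240,264,4)])
E
```

```text
t 5.6333 pos [0.4765 0.2108 0.1075] rpy [ 1.7995e+02 -7.0000e-02 -9.6040e+01] F [-0.1  0.1  0.6] w 0.0352 0.0 j [ 45.  12. -27.   0. -51. -52.]
tool delta [-0.0007  0.0001 -0.0005] turn/90 [ 0.0006 -0.0007 -0.0016]
304 [(240, 0.51, 0.217, 0.153), (244, 0.511, 0.218, 0.143), (248, 0.544, 0.073, -0.001), (252, 0.541, 0.088, -0.001), (256, 0.539, 0.103, -0.001), (260, 0.537, 0.112, -0.005)]
306 [(240, 0.506, 0.219, 0.155), (244, 0.507, 0.218, 0.144), (248, 0.506, 0.222, 0.136), (252, 0.508, 0.219, 0.123), (256, 0.534, 0.1, -0.002), (260, 0.532, 0.113, -0.003)]
308 [(240, 0.502, 0.219, 0.155), (244, 0.502, 0.22, 0.146), (248, 0.503, 0.217, 0.132), (252, 0.503, 0.22, 0.124), (256, 0.528, 0.104, 0.002), (260, 0.526, 0.117, 0.001)]
334 [(240, 0.368, 0.862, 0.727), (244, 0.449, 0.227, 0.157), (248, 0.449, 0.224, 0.144), (252, 0.45, 0.224, 0.133), (256, 0.45, 0.225, 0.123), (260, 0.46, 0.149, 0.038)]
336 [(240, 0.442, 0.254, 0.191), (244, 0.445, 0.224, 0.154), (248, 0.446, 0.224, 0.144), (252, 0.445, 0.225, 0.135), (256, 0.445, 0.226, 0.124), (260, 0.456, 0.144, 0.035)]
338 [(240, 0.438, 0.255, 0.192), (244, 0.441, 0.225, 0.156), (248, 0.443, 0.211, 0.133), (252, 0.443, 0.211, 0.122), (256, 0.456, 0.103, 0.008), (260, 0.455, 0.113, 0.005)]
```

View pics/dz4.png

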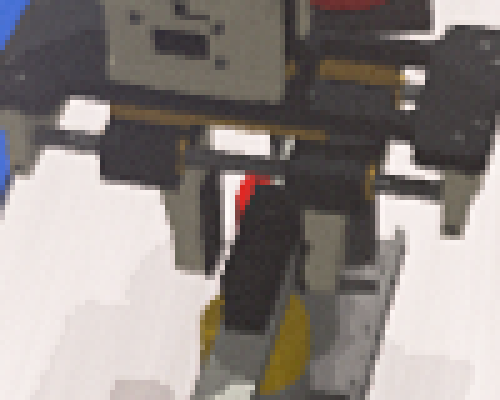

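Tips are now at z ≈ 0.117, about 9 mm above the reported TCP, and the grip is between the fingers with roughly 19 mm of overlap. Closing and lifting.

Request:
{"method": "apply_moves", "body": {"targets": [[0.1,-0.001,0,0.001,0,0,0],[0.1,0,0,0,0,0,0],[0.1,0,0,0,0,0,0],[0.1,0,0,0,0,0,0],[0.1,0,0,0,0,0,0],[0,0,0,0,0,0,0],[0,0,0,0,0,0,0],[0,0,0,0,0,0,0],[0,0,0,-0.003,0,0,0],[0,0,0,-0.006,0,0,0],[0,0,0,-0.006,0,0,0],[0,0,0,-0.006,0,0,0],[0,0,0,-0.006,0,0,0],[0,0,0,-0.006,0,0,0],[0,0,0,-0.008,0,0,0],[0,0,0,-0.01,0,0,0],[0,0,0,-0.01,0,0,0],[0,0,0,-0.01,0,0,0],[0,0,0,-0.005,0,0,0],[0,0,0,0,0,0,0]], "newtons": 50}}

```text
time_s: 7.35
tcp_pos: [0.4776, 0.2126, 0.1849]
eef_rot: [-179.9, 0.1, -96.0]
contact_force: [-0.4, 0.4, -1.0]
gripper_width: 0.0176
gripper_force: 50.0
```

```bash
python3 d.py 0.688 -0.093 0.180 -89.8
python3 - <<'E'
from m import *
c=cap('side','side5.png'); cv2.imwrite('pics/s5.png',cv2.resize(c['frame'][140:350,230:410,::-1],None,fx=2.5,fy=2.5))
c=cap('top','top5.png');H,S,V,P=masks(c)
E
```

```text
t 7.35 pos [0.4776 0.2126 0.1849] rpy [-1.7989e+02  1.1000e-01 -9.6030e+01] F [-0.4  0.4 -1. ] w 0.0176 50.0 j [ 46.   8. -21.   0. -61. -52.]
tool delta [ 0.2818 -0.2414  0.0048] turn/90 [-0.0013  0.0012 -0.0693]
```

View pics/s5.png

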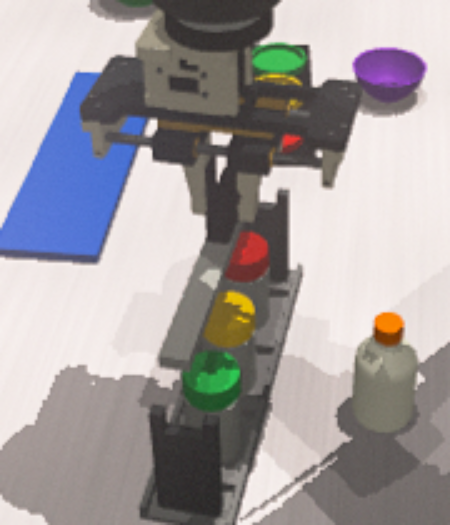

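The bar is clear of both brackets and the three shakers are still in place, with lids at crop (245,255), (230,318) and (212,378). Moving the bar over the board.

Request:
{"method": "apply_moves", "body": {"targets": [[0,0,0,0,0,0,-0.02],[0,0,0,0,0,0,-0.03],[0,0,0,0,0,0,-0.019],[0,0.01,-0.007,0,0,0,0],[0,0.02,-0.014,0,0,0,0],[0,0.02,-0.014,0,0,0,0],[0,0.025,-0.017,0,0,0,0],[0,0.025,-0.017,0,0,0,0],[0,0.025,-0.017,0,0,0,0],[0,0.025,-0.017,0,0,0,0],[0,0.025,-0.017,0,0,0,0],[0,0.025,-0.017,0,0,0,0],[0,0.025,-0.017,0,0,0,0],[0,0.025,-0.017,0,0,0,0],[0,0.02,-0.014,0,0,0,0],[0,0.02,-0.014,0,0,0,0],[0,0.01,-0.007,0,0,0,0],[0,0.006,-0.004,0,0,0,0],[0,0,0,0,0,0,0],[0,0,0,0,0,0,0]]}}

```text
time_s: 9.12
tcp_pos: [0.6872, -0.0931, 0.1825]
eef_rot: [179.9, 0.0, -89.9]
contact_force: [-0.3, 0.7, -2.3]
gripper_width: 0.0177
gripper_force: 50.0
```

```bash
python3 d.py 0.688 -0.093 0.030 -89.8
python3 - <<'E'
from m import *
c=cap('side','side6.png'); P=pts(c)
cv2.imwrite('pics/s6.png',cv2.resize(c['frame'][90:290,180:400,::-1],None,fx=2.5,fy=2.5))
c=cap('top','top6.png');H,S,V,P=masks(c)
m=(P[...,2]>.10)&(P[...,2]<.19)&(P[...,0]>.6)&(P[...,0]<.78)&(P[...,1]>-.26)&(P[...,1]<.07)
for m_,s,ce in blobs(m,60): q=P[m_];r=cv2.minAreaRect(q[:,:2].astype(np.float32)*1000);print(s,np.round(r[0]),np.round(r[1]),r[2],q.min(0).round(3),q.max(0).round(3),np.median(q,0).round(3))
# shakers
for k,fn in COL.items():
  for m,s,ce in blobs(fn(H)&(S>110)&(V>30),60):
    p=np.median(P[m],0)
    if .4<p[0]<.56 and abs(p[1])<.4:
      r=cv2.minAreaRect(np.array([ray(c,u,v,p[2])[:2] for v,u in np.argwhere(m)],np.float32)*1000); print(k,s[4],p.round(4),np.round(r[0],1),np.round(r[1],1),ray(c,*ce,p[2]).round(4))
E
```

```text
t 9.1167 pos [ 0.6872 -0.0931  0.1825] rpy [ 1.7993e+02  1.0000e-02 -8.9870e+01] F [-0.3  0.7 -2.3] w 0.0177 50.0 j [  8.  24.   0.  -0. -67.  -8.]
tool delta [-1.000e-04 -9.000e-04  1.525e-01] turn/90 [ 0.0007  0.0001 -0.0008]
[313 109  54  12 627] [686.  -3.] [ 23. 110.] 0.6860250234603882 [ 0.674 -0.058  0.169] [0.698 0.052 0.185] [ 0.685 -0.004  0.181]
[410 110  45  12 537] [ 687. -194.] [23. 92.] 0.8123847246170044 [ 0.676 -0.24   0.17 ] [ 0.7   -0.148  0.186] [ 0.687 -0.194  0.181]
red 712 [ 0.4822 -0.1527  0.0102] [ 483.  -153.6] [71.2 71.2] [ 0.4826 -0.1532  0.0102]
yellow 721 [ 0.4887 -0.236   0.0099] [ 489.6 -235.7] [71.2 73.6] [ 0.489  -0.2362  0.0099]
green 631 [ 0.4943 -0.3122  0.0099] [ 493.7 -313.9] [70.3 68.2] [ 0.4938 -0.3124  0.0099]
```

View pics/s6.png

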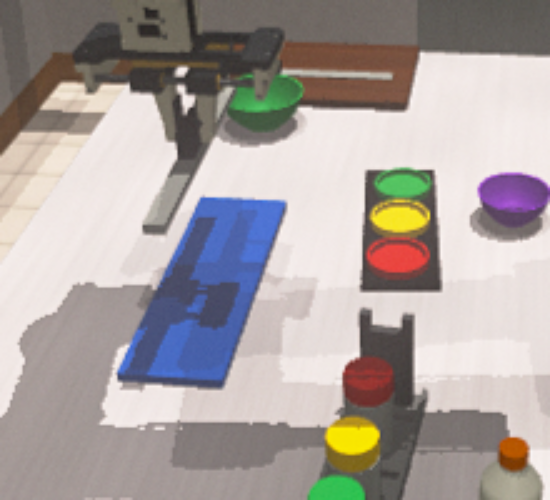

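The bar hangs level over the board. Its centre is at about (0.687, −0.094) with the underside near 0.169, and it lines up with the board. Lowering.

Request:
{"method": "apply_moves", "body": {"targets": [[0,0,-0.001,0.008,0,0,0],[0,0,0,0.015,0,0,0],[0,0,0,0.02,0,0,0],[0,0,0,0.02,0,0,0],[0,0,0,0.02,0,0,0],[0,0,0,0.02,0,0,0],[0,0,0,0.02,0,0,0],[0,0,0,0.012,0,0,0],[0,0,0,0.008,0,0,0],[0,0,0,0.004,0,0,0],[0,0,0,0.002,0,0,0],[0,0,0,0,0,0,0],[0,0,0,0,0,0,0]]}}

```text
time_s: 10.3
tcp_pos: [0.6895, -0.0932, 0.0352]
eef_rot: [-179.9, 0.0, -89.8]
contact_force: [0.5, -0.1, -1.9]
gripper_width: 0.0175
gripper_force: 50.0
```

```bash
cat > lidbar.py <<'E'
from m import *
c=cap('top','topx.png');H,S,V,P=masks(c)
for q,w in(('bar',(P[...,2]>.019)&(P[...,2]<.05)&(P[...,0]>.66)&(P[...,0]<.72)&(P[...,1]>-.27)&(P[...,1]<.08)&(S<80)),):
  for m_,s,ce in blobs(w,60): q=P[m_];r=cv2.minAreaRect(q[:,:2].astype(np.float32)*1000);print(s,np.round(r[0]),np.round(r[1]),r[2],q.min(0).round(3),q.max(0).round(3),np.median(q,0).round(3))
E
python3 d.py 0.688 -0.093 0.030 -89.8;python3 lidbar.py
```

```text
t 10.3 pos [ 0.6895 -0.0932  0.0352] rpy [-179.91    0.    -89.82] F [ 0.5 -0.1 -1.9] w 0.0175 50.0 j [  8.  31.  -8.   0. -51.  -8.]
tool delta [-0.0002  0.0015  0.0052] turn/90 [-0.001   0.     -0.0002]
[316 125  45  10 405] [689.  -3.] [ 23. 107.] 0.892967700958252 [ 0.677 -0.057  0.027] [0.7   0.051 0.04 ] [ 0.689 -0.003  0.034]
[397 126  40  10 370] [ 690. -194.] [23. 96.] 0.7134900689125061 [ 0.678 -0.242  0.028] [ 0.701 -0.146  0.04 ] [ 0.69  -0.195  0.033]
```

Request:
{"method": "apply_moves", "body": {"targets": [[0,0,0.001,0.004,0,0,0],[0,0,0,0.003,0,0,0],[0,0,0,0.001,0,0,0],[0,0,0,0.001,0,0,0],[0,0,0,0.001,0,0,0],[0,0,0,0,0,0,0],[0,0,0,0,0,0,0]]}}

```text
time_s: 10.93
tcp_pos: [0.6875, -0.0934, 0.0254]
eef_rot: [180.0, -0.0, -89.8]
contact_force: [-5.4, 1.6, 6.3]
gripper_width: 0.0177
gripper_force: 50.0
```

```bash
python3 d.py 0.688 -0.093 0.030 -89.8;python3 lidbar.py
```

```text
t 10.9333 pos [ 0.6875 -0.0934  0.0254] rpy [ 1.7999e+02 -2.0000e-02 -8.9820e+01] F [-5.4  1.6  6.3] w 0.0177 50.0 j [  8.  31.  -9.   0. -50.  -8.]
tool delta [-0.0004 -0.0005 -0.0046] turn/90 [ 0.0001 -0.0002 -0.0002]
[316 127  45  10 399] [687.  -3.] [ 23. 108.] 0.22059288620948792 [ 0.675 -0.057  0.019] [0.699 0.051 0.029] [ 0.687 -0.006  0.024]
[396 128  40   9 356] [ 688. -193.] [22. 97.] 1.2438842058181763 [ 0.677 -0.242  0.019] [ 0.7   -0.145  0.029] [ 0.688 -0.193  0.024]
```

The bar is resting on the board: its top is at 0.024 and the force is 6 N upward. Releasing and rising.

Request:
{"method": "apply_moves", "body": {"targets": [[0.5,0,0,0,0,0,0],[0.5,0,0,0,0,0,0],[1,0,0,0,0,0,0],[1,0,0,0,0,0,0],[1,0,0,0,0,0,0],[1,0,0,-0.005,0,0,0],[1,0,0,-0.015,0,0,0],[1,0,0,-0.025,0,0,0],[1,0,0,-0.025,0,0,0],[1,0,0,-0.025,0,0,0],[1,0,0,-0.02,0,0,0],[1,0,0,-0.015,0,0,0],[1,0,0,0,0,0,0],[1,0,0,0,0,0,0]]}}

```text
time_s: 12.15
tcp_pos: [0.6883, -0.0932, 0.1556]
eef_rot: [-179.9, 0.0, -89.8]
contact_force: [0.1, -0.5, -0.4]
gripper_width: 0.0875
gripper_force: 0.0
```

```bash
python3 lidbar.py
python3 - <<'E'
from m import *
for n in('top','side'):
  c=cap(n,n+'7.png');H,S,V,P=masks(c);Z=P[...,2]
  for k,fn in COL.items():
    for m,s,ce in blobs(fn(H)&(S>80)&(V>20)&(Z>.07)&(Z<.1)&(P[...,0]>.4)&(P[...,0]<.56)&(P[...,1]<.4)&(P[...,1]>.05),30):
      q=P[m]; r=cv2.minEnclosingCircle(np.array([ray(c,u,v,.09)[:2] for v,u in np.argwhere(m)],np.float32)*1000); print(n,k,s,ce.round(1),np.median(q,0).round(4),np.round(r[0],1),round(r[1],1),'rayc',ray(c,*ce,.09).round(4))
E
python3 d.py 0.477 0.2115 0.16 -95.9
```

```text
[316 127  49  10 438] [686.  -8.] [ 24. 118.] 1.017970323562622 [ 0.675 -0.068  0.019] [0.699 0.051 0.05 ] [ 0.687 -0.01   0.024]
[403 128  33   9 265] [ 688. -202.] [22. 79.] 1.3042654991149902 [ 0.677 -0.242  0.019] [ 0.699 -0.163  0.028] [ 0.688 -0.206  0.024]
top green [201 204   4  14  35] [202.3 210.4] [0.4839 0.3025 0.0905] [483.  299.6] 14.8 rayc [0.4831 0.3023 0.09  ]
side red [317 233  21  19 335] [327.1 242. ] [0.4754 0.1443 0.0878] [474.9 147. ] 31.2 rayc [0.4745 0.1479 0.09  ]
side yellow [310 257  22  22 391] [320.7 267.1] [0.4781 0.2232 0.088 ] [477.8 225.8] 30.9 rayc [0.4775 0.2259 0.09  ]
side green [303 280  23  25 446] [314.3 291.7] [0.481  0.2913 0.0881] [478.9 292.9] 30.5 rayc [0.4803 0.2933 0.09  ]
t 12.3 pos [ 0.6871 -0.0933  0.153 ] rpy [179.9    0.   -89.84] F [ 0.5  0.8 -0.1] w 0.0875 0.0 j [  8.  25.  -2.  -0. -64.  -8.]
tool delta [-0.3054  0.2092 -0.0066] turn/90 [ 0.0011 -0.      0.0673]
```

View pics/top7.png

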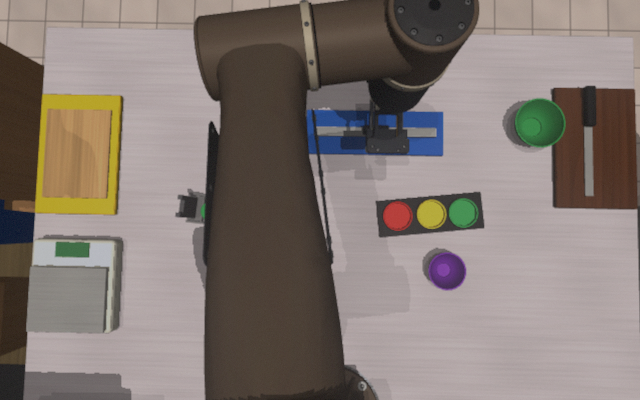

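The bar lies along the middle of the board at (375,132). The arm hides the caddy in the top view, so I'll get the lid-top centres from the side view.

Run:
```python
from m import *
c=dict(np.load('/tmp/side.npz'));H,S,V,P=masks(c);Z=P[...,2]
for k,fn in COL.items():
    m=fn(H)&(S>80)&(V>20)&(Z>.0865)&(Z<.1)&(P[...,0]>.4)&(P[...,0]<.56)&(P[...,1]<.4)&(P[...,1]>.05)
    q=P[m]; (x,y),r=cv2.minEnclosingCircle(q[:,:2].astype(np.float32)*1000)
    # bounds from rays at the far edge (lid top plane, z=.09) 
    R=np.array([ray(c,u,v,.09)[:2] for v,u in np.argwhere(fn(H)&(S>80)&(V>20)&(Z>.07)&(Z<.1)&(P[...,0]>.4)&(P[...,0]<.56)&(P[...,1]<.4)&(P[...,1]>.05))])*1000
    print(k,m.sum(),q[:,:2].mean(0).round(4),round(x,1),round(y,1),round(r,1),'x ext',np.percentile(R[:,0],[1,99]).round(1),'ymin',R[:,1].min().round(1),'+23')
```

```text
red 210 [0.4762 0.137 ] 476.7 136.0 23.0 x ext [452.7 496.7] ymin 116.6 +23
yellow 259 [0.4788 0.2159] 479.0 215.6 23.1 x ext [456.  499.7] ymin 195.3 +23
green 315 [0.4816 0.2848] 482.6 284.5 23.4 x ext [459.4 502.3] ymin 262.6 +23
```

The lid-top circles fit with r ≈ 23 mm, as they should. Centres are red (0.4755,0.137), yellow (0.4785,0.216) and green (0.482,0.285). I'll go to red first.

Request:
{"method": "apply_moves", "body": {"targets": [[1,-0.008,0.008,0,0,0,0],[1,-0.016,0.015,-0.002,0,0,0],[1,-0.022,0.02,-0.002,0,0,0],[1,-0.022,0.02,-0.002,0,0,0],[1,-0.022,0.02,-0.002,0,0,0],[1,-0.022,0.02,0,0,0,0],[1,-0.022,0.02,0,0,0,0],[1,-0.022,0.02,0,0,0,0],[1,-0.022,0.02,0,0,0,0],[1,-0.02,0.02,0,0,0,0],[1,-0.016,0.014,0,0,0,0],[1,-0.01,0.008,0,0,0,0],[1,-0.004,0.004,0,0,0,0],[1,0,0,0,0,0,0],[1,0,0,0,0,0,0]], "newtons": 30}}

```text
time_s: 13.55
tcp_pos: [0.4779, 0.134, 0.162]
eef_rot: [180.0, -0.0, -89.8]
contact_force: [-0.3, -0.1, -0.3]
gripper_width: 0.0875
gripper_force: 0.0
```

```bash
python3 d.py 0.4755 0.1365 0.0425 -90
```

```text
t 13.55 pos [0.4779 0.134  0.162 ] rpy [ 1.7998e+02 -2.0000e-02 -8.9780e+01] F [-0.3 -0.1 -0.3] w 0.0875 0.0 j [ 38.   6. -26.   0. -57. -38.]
tool delta [-0.0025  0.0024  0.1195] turn/90 [ 0.0002 -0.0002  0.0024]
```

Request:
{"method": "apply_moves", "body": {"targets": [[1,-0.0025,0.0025,0.01,0,0,0],[1,0,0,0.02,0,0,0],[1,0,0,0.02,0,0,0],[1,0,0,0.02,0,0,0],[1,0,0,0.015,0,0,0],[1,0,0,0.01,0,0,0],[1,0,0,0.005,0,0,0],[1,0,0,0,0,0,0],[1,0,0,0,0,0,0]]}}

```text
time_s: 14.3
tcp_pos: [0.4757, 0.1362, 0.0619]
eef_rot: [180.0, -0.0, -89.9]
contact_force: [0.3, 1.1, -0.2]
gripper_width: 0.0875
gripper_force: 0.0
```

```bash
python3 d.py 0.4755 0.1365 0.0425 -90
python3 - <<'E'
from m import *
c=cap('side','side8.png'); cv2.imwrite('pics/s8.png',cv2.resize(c['frame'][150:340,260:410,::-1],None,fx=3,fy=3,interpolation=0))
E
```

```text
t 14.3 pos [0.4757 0.1362 0.0619] rpy [ 1.7997e+02 -4.0000e-02 -8.9870e+01] F [ 0.3  1.1 -0.2] w 0.0875 0.0 j [ 39.  13. -33.   0. -43. -39.]
tool delta [-0.0003  0.0002  0.0194] turn/90 [ 0.0004 -0.0004  0.0015]
```

View pics/s8.png

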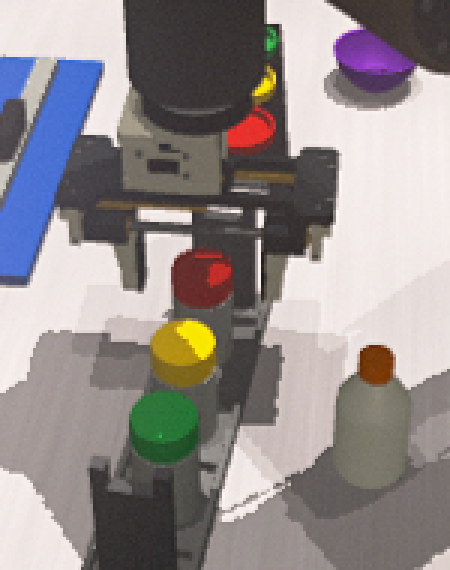

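The fingers straddle the red shaker at crop x 132 and 275, with the lid at 202. Lowering the rest of the way, gripping and lifting.

Request:
{"method": "apply_moves", "body": {"targets": [[1,0,0,0.006,0,0,0],[1,0,0,0.006,0,0,0],[1,0,0,0.006,0,0,0],[1,0,0,0.001,0,0,0],[0.45,0,0,0,0,0,0],[0.45,0,0,0,0,0,0],[0.45,0,0,0,0,0,0],[0.45,0,0,0,0,0,0],[0.45,0,0,0,0,0,0],[0.45,0,0,0,0,0,0],[0.4,0,0,0,0,0,0],[0.4,0,0,0,0,0,0],[0.4,0,0,0,0,0,0],[0.4,0,0,0,0,0,0],[0.4,0,0,0,0,0,0]]}}

```text
time_s: 15.6
tcp_pos: [0.4757, 0.1367, 0.0433]
eef_rot: [-180.0, 0.0, -89.8]
contact_force: [-0.2, 0.3, 1.5]
gripper_width: 0.0457
gripper_force: 30.0
```

```bash
python3 d.py 0.4755 0.1365 0.19 -90
```

```text
t 15.6 pos [0.4757 0.1367 0.0433] rpy [-1.7998e+02  1.0000e-02 -8.9830e+01] F [-0.2  0.3  1.5] w 0.0457 30.0 j [ 39.  15. -34.   0. -41. -39.]
tool delta [ 1.000e-04  2.000e-04 -1.467e-01] turn/90 [-0.0002  0.0001  0.0019]
```

Request:
{"method": "apply_moves", "body": {"targets": [[0.3,0,0,-0.006,0,0,0],[0.3,0,0,-0.012,0,0,0],[0.3,0,0,-0.02,0,0,0],[0.3,0,0,-0.025,0,0,0],[0.3,0,0,-0.025,0,0,0],[0.3,0,0,-0.025,0,0,0],[0.3,0,0,-0.02,0,0,0],[0.3,0,0,-0.012,0,0,0],[0.3,0.012,0,0,0,0,0],[0.3,0.02,0,0,0,0,0],[0.3,0.03,-0.001,0,0,0,0],[0.3,0.035,-0.001,0,0,0,0],[0.3,0.035,-0.001,0,0,0,0],[0.3,0.035,-0.001,0,0,0,0],[0.3,0.035,-0.001,0,0,0,0],[0.3,0.035,-0.001,0,0,0,0],[0.3,0.025,-0.001,0,0,0,0],[0.3,0.016,0,0,0,0,0],[0.3,0.008,0,0,0,0,0],[0.3,0,0,0,0,0,0]]}}

```text
time_s: 17.27
tcp_pos: [0.4823, -0.151, 0.1874]
eef_rot: [179.9, 0.0, -90.0]
contact_force: [0.1, -0.1, -2.1]
gripper_width: 0.0456
gripper_force: 30.0
```

```bash
python3 d.py 0.483 -0.1535 0.045 -90
python3 - <<'E'
from m import *
c=cap('side','side9.png'); cv2.imwrite('pics/s9.png',cv2.resize(c['frame'][90:290,230:430,::-1],None,fx=2.8,fy=2.8,interpolation=0))
E
```

```text
t 17.2667 pos [ 0.4823 -0.151   0.1874] rpy [179.9    0.   -89.98] F [ 0.1 -0.1 -2.1] w 0.0456 30.0 j [  5.   6. -23.  -0. -61.  -5.]
tool delta [ 0.0025 -0.0009  0.1424] turn/90 [0.0012 0.     0.0003]
```

View pics/s9.png

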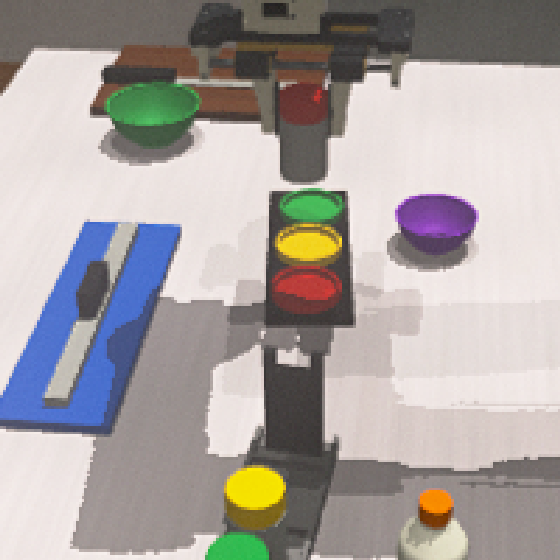

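The red shaker hangs upright in the grip at crop (303,130), and the bar lies on the board with its grip up. Lowering over the red holder.

Request:
{"method": "apply_moves", "body": {"targets": [[0.3,0.0025,-0.001,0.01,0,0,0],[0.3,0,0,0.02,0,0,0],[0.3,0,0,0.025,0,0,0],[0.3,0,0,0.025,0,0,0],[0.3,0,0,0.025,0,0,0],[0.3,0,0,0.015,0,0,0],[0.3,0,0,0.008,0,0,0],[0.3,0,0,0.005,0,0,0],[0.3,0,0,0,0,0,0],[0.3,0,0,0,0,0,0]]}}

```text
time_s: 18.15
tcp_pos: [0.485, -0.1516, 0.0556]
eef_rot: [-180.0, -0.0, -89.8]
contact_force: [0.6, -0.5, -0.9]
gripper_width: 0.0456
gripper_force: 30.0
```

```bash
cat > chk.py <<'E'
from m import *
for n in('side','top'):
  c=cap(n,n+'c.png');H,S,V,P=masks(c);Z=P[...,2]
  for k,fn in COL.items():
    B=fn(H)&(S>80)&(V>20)&(P[...,0]>.4)&(P[...,0]<.56)&(abs(P[...,1])<.42)
    for nm,m in(('lid',B&(Z>.075)),('holder',B&(Z<.03))):
      if m.sum()<30: continue
      q=P[m]; top=np.percentile(q[:,2],90); t=q[q[:,2]>top-.004]; (x,y),r=cv2.minEnclosingCircle(t[:,:2].astype(np.float32)*1000)
      print(n,k,nm,m.sum(),'circ',round(x,1),round(y,1),'r',round(r,1),'top',top.round(4))
E
python3 d.py 0.483 -0.1535 0.045 -90; python3 chk.py
```

```text
t 18.15 pos [ 0.485  -0.1516  0.0556] rpy [-1.7996e+02 -1.0000e-02 -8.9790e+01] F [ 0.6 -0.5 -0.9] w 0.0456 30.0 j [  5.  15. -32.   0. -43.  -5.]
tool delta [0.0019 0.002  0.0106] turn/90 [-0.0004 -0.0001  0.0023]
side red lid 203 circ 486.0 -150.0 r 23.2 top 0.1015
side red holder 205 circ 479.0 -150.7 r 37.5 top 0.0164
side yellow lid 369 circ 487.0 35.3 r 204.4 top 0.0903
side green lid 423 circ 493.6 75.2 r 232.7 top 0.0902
side green holder 45 circ 502.1 -78.5 r 276.3 top 0.016
top yellow lid 344 circ 461.4 118.1 r 122.4 top 0.0928
top green lid 329 circ 472.5 158.9 r 147.5 top 0.0928
```

Request:
{"method": "apply_moves", "body": {"targets": [[0.3,0.0025,0.002,0,0,0,0],[0.3,0,0,0.003,0,0,0],[0.3,0,0,0.003,0,0,0],[0.3,0,0,0.001,0,0,0],[0.3,0,0,0.001,0,0,0],[0.3,0,0,0,0,0,0],[0.3,0,0,0,0,0,0]]}}

```text
time_s: 18.83
tcp_pos: [0.4826, -0.1546, 0.048]
eef_rot: [-180.0, -0.0, -89.8]
contact_force: [-2.2, 0.9, 9.4]
gripper_width: 0.0455
gripper_force: 30.0
```

```bash
python3 d.py 0.483 -0.1535 0.046 -90; python3 chk.py|grep red
```

```text
t 18.8333 pos [ 0.4826 -0.1546  0.048 ] rpy [-1.7998e+02 -3.0000e-02 -8.9810e+01] F [-2.2  0.9  9.4] w 0.0455 30.0 j [  4.  15. -33.   0. -42.  -4.]
tool delta [-0.0011 -0.0004  0.002 ] turn/90 [-0.0002 -0.0003  0.0021]
side red lid 185 circ 488.8 -141.2 r 36.6 top 0.0948
side red holder 175 circ 480.9 -151.2 r 35.8 top 0.0172
```

The red shaker is seated: contact force 9 N and lid top at 0.095, where resting on the rim would put it at about 0.102. Releasing and going to yellow.

Request:
{"method": "apply_moves", "body": {"targets": [[0.6,0,0,0,0,0,0],[0.8,0,0,0,0,0,0],[1,0,0,0,0,0,0],[1,0,0,0,0,0,0],[1,0,0,0,0,0,0],[1,0,0,-0.01,0,0,0],[1,0,0,-0.02,0,0,0],[1,0,0,-0.03,0,0,0],[1,0,0,-0.03,0,0,0],[1,0,0,-0.02,0,0,0],[1,0,0,-0.01,0,0,0],[1,-0.015,0,0,0,0,0],[1,-0.03,0,0,0,0,0],[1,-0.035,0,0,0,0,0],[1,-0.035,0.001,0,0,0,0],[1,-0.035,0.001,0,0,0,0],[1,-0.035,0.001,0,0,0,0],[1,-0.035,0.001,0,0,0,0],[1,-0.035,0,0,0,0,0],[1,-0.035,0,0,0,0,0]]}}

```text
time_s: 20.6
tcp_pos: [0.4769, 0.1372, 0.1674]
eef_rot: [180.0, 0.0, -89.8]
contact_force: [1.1, 0.4, -0.5]
gripper_width: 0.0872
gripper_force: 0.0
```

Request:
{"method": "apply_moves", "body": {"targets": [[1,-0.035,0,0,0,0,0],[1,-0.025,0,0,0,0,0],[1,-0.015,0,0,0,0,0],[1,-0.005,0,0,0,0,0],[1,0,0,0,0,0,0],[1,0,0,0,0,0,0]]}}

```text
time_s: 21.1
tcp_pos: [0.4771, 0.2148, 0.1669]
eef_rot: [180.0, -0.0, -89.8]
contact_force: [0.2, -0.2, 0.4]
gripper_width: 0.0874
gripper_force: 0.0
```

```bash
python3 d.py 0.4785 0.216 0.0425 -90
python3 - <<'E'
from m import *
c=cap('side','side10.png');H,S,V,P=masks(c);Z=P[...,2]
for k,fn in COL.items():
  B=fn(H)&(S>80)&(V>20)&(P[...,0]>.4)&(P[...,0]<.56)&(Z>.085)&(Z<.099)
  for m,s,ce in blobs(B):
    (x,y),r=cv2.minEnclosingCircle(P[m][:,:2].astype(np.float32)*1000); print(k,s[4],round(x,1),round(y,1),round(r,1),np.median(P[m][:,2]).round(4))
E
```

```text
t 21.1 pos [0.4771 0.2148 0.1669] rpy [ 1.7996e+02 -3.0000e-02 -8.9840e+01] F [ 0.2 -0.2  0.4] w 0.0874 0.0 j [ 46.   9. -23.  -0. -59. -46.]
tool delta [-0.0013 -0.0015  0.1244] turn/90 [ 0.0005 -0.0004  0.0018]
red 130 480.4 -153.2 24.8 0.0929
yellow 274 478.6 215.7 23.5 0.0888
green 323 480.7 283.6 23.6 0.0888
```

Request:
{"method": "apply_moves", "body": {"targets": [[1,-0.001,-0.0015,0.01,0,0,0],[1,0,0,0.02,0,0,0],[1,0,0,0.025,0,0,0],[1,0,0,0.025,0,0,0],[1,0,0,0.02,0,0,0],[1,0,0,0.012,0,0,0],[1,0,0,0.008,0,0,0],[1,0,0,0.004,0,0,0],[0.45,0,0,0,0,0,0],[0.45,0,0,0,0,0,0],[0.45,0,0,0,0,0,0],[0.45,0,0,0,0,0,0],[0.45,0,0,0,0,0,0],[0.45,0,0,0,0,0,0],[0.4,0,0,0,0,0,0],[0.4,0,0,0,0,0,0],[0.4,0,0,0,0,0,0],[0.4,0,0,0,0,0,0],[0.3,0,0,0,0,0,0]]}}

```text
time_s: 22.73
tcp_pos: [0.479, 0.2167, 0.0434]
eef_rot: [-180.0, 0.0, -89.8]
contact_force: [-1.8, 0.6, 4.3]
gripper_width: 0.0458
gripper_force: 30.0
```

```bash
python3 d.py 0.4896 -0.2357 0.19 -90
```

```text
t 22.7333 pos [0.479  0.2167 0.0434] rpy [-1.7998e+02  1.0000e-02 -8.9820e+01] F [-1.8  0.6  4.3] w 0.0458 30.0 j [ 46.  17. -31.   0. -42. -46.]
tool delta [ 0.4524 -0.0092 -0.1467] turn/90 [-0.0002  0.0001  0.002 ]
```

Request:
{"method": "apply_moves", "body": {"targets": [[0.3,0,0,-0.006,0,0,0],[0.3,0,0,-0.012,0,0,0],[0.3,0,0,-0.02,0,0,0],[0.3,0,0,-0.025,0,0,0],[0.3,0,0,-0.025,0,0,0],[0.3,0,0,-0.025,0,0,0],[0.3,0,0,-0.02,0,0,0],[0.3,0,0,-0.012,0,0,0],[0.3,0.012,0,0,0,0,0],[0.3,0.02,0,0,0,0,0],[0.3,0.03,-0.001,0,0,0,0],[0.3,0.035,-0.001,0,0,0,0],[0.3,0.035,-0.001,0,0,0,0],[0.3,0.035,-0.001,0,0,0,0],[0.3,0.035,-0.001,0,0,0,0],[0.3,0.035,-0.001,0,0,0,0],[0.3,0.035,-0.001,0,0,0,0],[0.3,0.035,-0.001,0,0,0,0],[0.3,0.035,-0.001,0,0,0,0],[0.3,0.035,0,0,0,0,0]]}}

```text
time_s: 24.4
tcp_pos: [0.4876, -0.1623, 0.1873]
eef_rot: [179.9, 0.0, -89.8]
contact_force: [1.2, -0.2, -2.8]
gripper_width: 0.0457
gripper_force: 30.0
```

Request:
{"method": "apply_moves", "body": {"targets": [[0.3,0.03,0,0,0,0,0],[0.3,0.022,0,0,0,0,0],[0.3,0.014,0,0,0,0,0],[0.3,0.006,0,0,0,0,0],[0.3,0,0,0,0,0,0],[0.3,0,0,0,0,0,0]]}}

```text
time_s: 24.9
tcp_pos: [0.4884, -0.2323, 0.1875]
eef_rot: [179.9, 0.0, -89.9]
contact_force: [0.3, 0.1, -1.1]
gripper_width: 0.0456
gripper_force: 30.0
```

```bash
python3 d.py 0.4886 -0.2357 0.055 -90
```

```text
t 24.9 pos [ 0.4884 -0.2323  0.1875] rpy [ 1.7993e+02  3.0000e-02 -8.9890e+01] F [ 0.3  0.1 -1.1] w 0.0456 30.0 j [ -5.   9. -19.  -0. -62.   5.]
tool delta [ 0.0035 -0.0004  0.1325] turn/90 [0.0008 0.0003 0.0012]
```

Request:
{"method": "apply_moves", "body": {"targets": [[0.3,0.0035,0,0.01,0,0,0],[0.3,0,0,0.02,0,0,0],[0.3,0,0,0.025,0,0,0],[0.3,0,0,0.025,0,0,0],[0.3,0,0,0.025,0,0,0],[0.3,0,0,0.015,0,0,0],[0.3,0,0,0.008,0,0,0],[0.3,0,0,0.003,0,0,0],[0.3,0,0,0,0,0,0],[0.3,0,0,0,0,0,0]]}}

```text
time_s: 25.73
tcp_pos: [0.4899, -0.2358, 0.0579]
eef_rot: [-179.9, -0.0, -89.8]
contact_force: [-0.4, 0.1, -2.1]
gripper_width: 0.0452
gripper_force: 30.0
```

```bash
python3 d.py 0.4886 -0.2357 0.048 -90; python3 chk.py|grep -E 'yellow|red'
```

```text
t 25.7333 pos [ 0.4899 -0.2358  0.0579] rpy [-1.7993e+02 -2.0000e-02 -8.9790e+01] F [-0.4  0.1 -2.1] w 0.0452 30.0 j [ -5.  18. -28.   0. -45.   5.]
tool delta [-0.0001  0.0014  0.0099] turn/90 [-0.0008 -0.0002  0.0024]
side red lid 192 circ 463.6 -86.2 r 93.8 top 0.0944
side red holder 191 circ 482.1 -150.7 r 37.1 top 0.0167
side yellow lid 165 circ 469.7 -96.8 r 127.6 top 0.4837
side yellow holder 44 circ 485.2 -234.2 r 37.3 top 0.0168
```

Request:
{"method": "apply_moves", "body": {"targets": [[0.3,0,0.0015,0,0,0,0],[0.3,0,0,0.004,0,0,0],[0.3,0,0,0.003,0,0,0],[0.3,0,0,0.001,0,0,0],[0.3,0,0,0.001,0,0,0],[0.3,0,0,0.001,0,0,0],[0.3,0,0,0,0,0,0],[0.3,0,0,0,0,0,0]]}}

```text
time_s: 26.5
tcp_pos: [0.4875, -0.236, 0.0484]
eef_rot: [180.0, -0.0, -89.8]
contact_force: [-4.7, 3.8, 13.5]
gripper_width: 0.0453
gripper_force: 30.0
```

This has contact at the same height as red, so yellow is seated. Releasing and going to green.

Request:
{"method": "apply_moves", "body": {"targets": [[0.6,0,0,0,0,0,0],[0.8,0,0,0,0,0,0],[1,0,0,0,0,0,0],[1,0,0,0,0,0,0],[1,0,0,0,0,0,0],[1,0,0,-0.01,0,0,0],[1,0,0,-0.02,0,0,0],[1,0,0,-0.03,0,0,0],[1,0,0,-0.03,0,0,0],[1,0,0,-0.02,0,0,0],[1,0,0,-0.01,0,0,0],[1,-0.015,0,0,0,0,0],[1,-0.03,0,0,0,0,0],[1,-0.035,0,0,0,0,0],[1,-0.035,0.001,0,0,0,0],[1,-0.035,0.001,0,0,0,0],[1,-0.035,0.001,0,0,0,0],[1,-0.035,0.001,0,0,0,0],[1,-0.035,0.001,0,0,0,0],[1,-0.035,0.001,0,0,0,0]]}}

```text
time_s: 28.17
tcp_pos: [0.4802, 0.0557, 0.1673]
eef_rot: [180.0, 0.0, -89.8]
contact_force: [1.5, 0.5, 0.0]
gripper_width: 0.0878
gripper_force: 0.0
```

Request:
{"method": "apply_moves", "body": {"targets": [[1,-0.035,0,0,0,0,0],[1,-0.035,0,0,0,0,0],[1,-0.035,0,0,0,0,0],[1,-0.035,0,0,0,0,0],[1,-0.03,0,0,0,0,0],[1,-0.022,0,0,0,0,0],[1,-0.014,0,0,0,0,0],[1,-0.006,0,0,0,0,0],[1,0,0,0,0,0,0],[1,0,0,0,0,0,0]]}}

```text
time_s: 29.0
tcp_pos: [0.48, 0.2652, 0.1669]
eef_rot: [180.0, -0.0, -89.8]
contact_force: [-0.2, 0.2, -0.1]
gripper_width: 0.0873
gripper_force: 0.0
```

```bash
python3 d.py 0.4815 0.284 0.0425 -90
cat > lids.py <<'E'
from m import *
c=cap('side','sidel.png');H,S,V,P=masks(c);Z=P[...,2]
for k,fn in COL.items():
  B=fn(H)&(S>80)&(V>20)&(P[...,0]>.4)&(P[...,0]<.56)&(Z>.085)&(Z<.105)
  for m,s,ce in blobs(B):
    q=P[m]; t=np.percentile(q[:,2],90); q=q[q[:,2]>t-.004]
    (x,y),r=cv2.minEnclosingCircle(q[:,:2].astype(np.float32)*1000); print(k,s[4],round(x,1),round(y,1),round(r,1),t.round(4))
E
python3 lids.py
```

```text
t 29.0 pos [0.48   0.2652 0.1669] rpy [ 1.7996e+02 -3.0000e-02 -8.9850e+01] F [-0.2  0.2 -0.1] w 0.0873 0.0 j [ 49.  11. -20.  -0. -59. -49.]
tool delta [-0.0188 -0.0017  0.1244] turn/90 [ 0.0004 -0.0004  0.0017]
red 111 480.1 -152.8 23.2 0.0946
yellow 67 485.1 -236.2 22.8 0.0948
green 329 481.3 284.3 22.9 0.0903
```

Request:
{"method": "apply_moves", "body": {"targets": [[1,-0.012,-0.0015,0,0,0,0],[1,-0.007,0,0,0,0,0],[1,0,0,0.01,0,0,0],[1,0,0,0.02,0,0,0],[1,0,0,0.025,0,0,0],[1,0,0,0.025,0,0,0],[1,0,0,0.02,0,0,0],[1,0,0,0.012,0,0,0],[1,0,0,0.008,0,0,0],[1,0,0,0.004,0,0,0],[0.45,0,0,0,0,0,0],[0.45,0,0,0,0,0,0],[0.45,0,0,0,0,0,0],[0.45,0,0,0,0,0,0],[0.45,0,0,0,0,0,0],[0.45,0,0,0,0,0,0],[0.4,0,0,0,0,0,0],[0.4,0,0,0,0,0,0],[0.4,0,0,0,0,0,0],[0.3,0,0,0,0,0,0]]}}

```text
time_s: 30.72
tcp_pos: [0.4818, 0.2852, 0.0435]
eef_rot: [-180.0, 0.0, -89.8]
contact_force: [-0.8, -0.1, 3.3]
gripper_width: 0.0459
gripper_force: 30.0
```

```bash
python3 d.py 0.494 -0.3135 0.19 -90
```

```text
t 30.7167 pos [0.4818 0.2852 0.0435] rpy [-1.7998e+02  2.0000e-02 -8.9830e+01] F [-0.8 -0.1  3.3] w 0.0459 30.0 j [ 51.  20. -26.   0. -44. -50.]
tool delta [ 0.5987 -0.0104 -0.1467] turn/90 [-0.0002  0.0002  0.0019]
```

Request:
{"method": "apply_moves", "body": {"targets": [[0.3,0,0,-0.006,0,0,0],[0.3,0,0,-0.012,0,0,0],[0.3,0,0,-0.02,0,0,0],[0.3,0,0,-0.025,0,0,0],[0.3,0,0,-0.025,0,0,0],[0.3,0,0,-0.025,0,0,0],[0.3,0,0,-0.02,0,0,0],[0.3,0,0,-0.012,0,0,0],[0.3,0.012,0,0,0,0,0],[0.3,0.02,0,0,0,0,0],[0.3,0.03,-0.001,0,0,0,0],[0.3,0.035,-0.001,0,0,0,0],[0.3,0.035,-0.001,0,0,0,0],[0.3,0.035,-0.001,0,0,0,0],[0.3,0.035,-0.001,0,0,0,0],[0.3,0.035,-0.001,0,0,0,0],[0.3,0.035,-0.001,0,0,0,0],[0.3,0.035,-0.001,0,0,0,0],[0.3,0.035,-0.001,0,0,0,0],[0.3,0.035,-0.001,0,0,0,0]]}}

```text
time_s: 32.38
tcp_pos: [0.4914, -0.0939, 0.1876]
eef_rot: [179.9, 0.0, -89.8]
contact_force: [1.4, 1.2, -1.7]
gripper_width: 0.0451
gripper_force: 30.0
```

Request:
{"method": "apply_moves", "body": {"targets": [[0.3,0.035,0,0,0,0,0],[0.3,0.035,0,0,0,0,0],[0.3,0.035,0,0,0,0,0],[0.3,0.035,0,0,0,0,0],[0.3,0.035,0,0,0,0,0],[0.3,0.025,0,0,0,0,0],[0.3,0.014,0,0,0,0,0],[0.3,0.006,0,0,0,0,0],[0.3,0,0,0,0,0,0],[0.3,0,0,0,0,0,0]]}}

```text
time_s: 33.22
tcp_pos: [0.4926, -0.3116, 0.1875]
eef_rot: [179.9, 0.0, -89.9]
contact_force: [0.1, 0.0, -1.2]
gripper_width: 0.0456
gripper_force: 30.0
```

```bash
python3 d.py 0.493 -0.314 0.055 -90
```

```text
t 33.2167 pos [ 0.4926 -0.3116  0.1875] rpy [ 1.7993e+02  4.0000e-02 -8.9880e+01] F [ 0.1  0.  -1.2] w 0.0456 30.0 j [-13.  13. -14.  -0. -63.  13.]
tool delta [ 0.0025 -0.0005  0.1325] turn/90 [0.0007 0.0004 0.0013]
```

Request:
{"method": "apply_moves", "body": {"targets": [[0.3,0.0025,0,0.01,0,0,0],[0.3,0,0.001,0.02,0,0,0],[0.3,0,0,0.025,0,0,0],[0.3,0,0,0.025,0,0,0],[0.3,0,0,0.025,0,0,0],[0.3,0,0,0.015,0,0,0],[0.3,0,0,0.008,0,0,0],[0.3,0,0,0.004,0,0,0],[0.3,0,0,0.003,0,0,0],[0.3,0,0,0.002,0,0,0],[0.3,0,0,0.001,0,0,0],[0.3,0,0,0.001,0,0,0],[0.3,0,0,0,0,0,0],[0.3,0,0,0,0,0,0]]}}

```text
time_s: 34.38
tcp_pos: [0.4927, -0.3145, 0.0497]
eef_rot: [-179.9, -0.0, -89.8]
contact_force: [-0.1, 0.1, -1.4]
gripper_width: 0.0455
gripper_force: 30.0
```

```bash
python3 d.py 0.493 -0.314 0.048 -90; python3 lids.py
```

```text
t 34.3833 pos [ 0.4927 -0.3145  0.0497] rpy [-1.7995e+02 -1.0000e-02 -8.9840e+01] F [-0.1  0.1 -1.4] w 0.0455 30.0 j [-13.  21. -23.   0. -46.  14.]
tool delta [-0.0005 -0.0003  0.0017] turn/90 [-0.0006 -0.0002  0.0018]
red 145 482.3 -154.7 23.4 0.0951
yellow 119 487.3 -238.6 24.2 0.0943
green 44 490.9 -312.9 21.3 0.0961
```

Green is 1–2 mm above the floor, so I'll lower it to contact, release and rise.

Request:
{"method": "apply_moves", "body": {"targets": [[0.3,0,0,0.001,0,0,0],[0.3,0,0,0.001,0,0,0],[0.3,0,0,0,0,0,0],[0.3,0,0,0,0,0,0]]}}

```text
time_s: 34.77
tcp_pos: [0.4928, -0.3146, 0.0484]
eef_rot: [-180.0, -0.0, -89.8]
contact_force: [-2.6, 2.2, 9.2]
gripper_width: 0.0455
gripper_force: 30.0
```

Request:
{"method": "apply_moves", "body": {"targets": [[0.6,0,0,0,0,0,0],[0.8,0,0,0,0,0,0],[1,0,0,0,0,0,0],[1,0,0,0,0,0,0],[1,0,0,0,0,0,0],[1,0,0,-0.01,0,0,0],[1,0,0,-0.02,0,0,0],[1,0,0,-0.03,0,0,0],[1,0,0,-0.03,0,0,0],[1,0,0,-0.03,0,0,0],[1,0,0,-0.03,0,0,0],[1,0.03,0,-0.01,0,0,0],[1,0.03,0,0,0,0,0],[1,0.03,0,0,0,0,0],[1,0.03,0,0,0,0,0],[1,0.03,0,0,0,0,0],[1,0.02,0,0,0,0,0],[1,0.01,0,0,0,0,0],[1,0,0,0,0,0,0],[1,0,0,0,0,0,0]]}}

```text
time_s: 36.43
tcp_pos: [0.4926, -0.4943, 0.2071]
eef_rot: [180.0, 0.0, -89.9]
contact_force: [-0.3, 0.2, -0.0]
gripper_width: 0.0878
gripper_force: 0.0
```

```bash
python3 d.py 0.493 -0.314 0.048 -90; python3 lids.py; python3 chk.py; python3 lidbar.py
python3 - <<'E'
import cv2,numpy as np
a=cv2.imread('pics/sidel.png')[120:300,200:430];b=cv2.imread('pics/topx.png')[90:300,180:500]
cv2.imwrite('pics/fin.png',np.vstack([cv2.resize(a,(383,300)),cv2.resize(b,(383,251))]))
E
```

```text
t 36.4333 pos [ 0.4926 -0.4943  0.2071] rpy [ 1.7998e+02  3.0000e-02 -8.9890e+01] F [-0.3  0.2 -0. ] w 0.0878 0.0 j [-29.  23.   3.  -0. -70.  29.]
tool delta [-0.1802 -0.0008  0.1592] turn/90 [0.0003 0.0003 0.0013]
red 144 481.9 -154.5 23.5 0.0947
yellow 117 490.0 -237.5 24.2 0.0948
green 85 493.1 -315.8 23.0 0.0948
side red lid 192 circ 481.9 -153.1 r 24.1 top 0.0947
side red holder 195 circ 481.3 -151.2 r 36.3 top 0.0174
side yellow lid 162 circ 485.1 -238.2 r 24.8 top 0.0945
side yellow holder 58 circ 486.7 -234.5 r 36.3 top 0.0171
side green lid 105 circ 492.0 -313.6 r 22.5 top 0.095
side green holder 35 circ 493.5 -314.7 r 36.2 top 0.0169
top red lid 388 circ 504.3 -121.1 r 141.7 top 0.6332
top red holder 350 circ 481.8 -150.9 r 35.6 top 0.0183
top yellow lid 493 circ 472.2 -106.3 r 119.6 top 0.6826
top yellow holder 335 circ 490.2 -238.5 r 41.5 top 0.018
top green lid 331 circ 478.0 -160.8 r 174.4 top 0.0968
top green holder 268 circ 492.2 -310.3 r 35.8 top 0.0176
[314 127 122  11 967] [687. -93.] [ 23. 297.] 0.2702895700931549 [ 0.675 -0.242  0.019] [0.7   0.056 0.05 ] [ 0.686 -0.092  0.024]
```

View pics/fin.png

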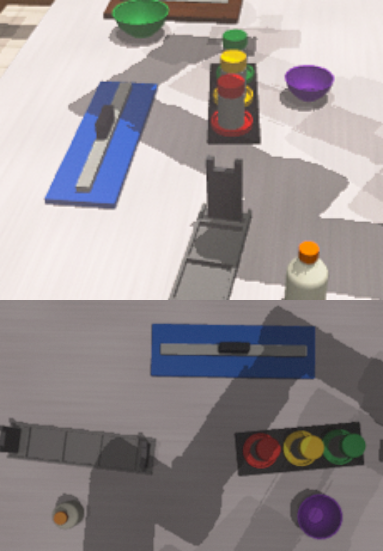

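All three shakers stand in their own holders with lid tops equal at 0.0948. The bar is centred on the board with its grip up, and the bottle and bowl look untouched. Handing in.

```bash
python3 -c "
from plant import close_job; print(close_job())"
```

```text
the job is handed in; nothing more can be done
None
```

The job is handed in at about 36 s on the robot's clock: the bar lies grip-up along the middle of the blue board, each shaker stands seated in its own colour holder, and the gripper is open and clear (the hand-in returned no verdict).

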